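# Clear the topping tins, load the melting cup, restore the tins

## Task

The copper melting cup is hemmed in by three topping tins: first move all three tins to the empty side tray, standing in it side by side, then fetch the cup and seat it fully down in the round well of the chocolate warmer while the tins wait there. Then put each tin back in the middle of the mat of its own colour. Keep tins and cup upright all along, set them down gently instead of dropping them, and leave the praline board where it is.

Things in the scene. Friction and masses are not known exactly. Their poses are not given: they have to be found in the camera images.
- tin_orange: topping tin: upright solid-walled cylinder, 54 mm diameter, 120 mm tall, about 0.25 kg, steel with orange lid and orange band; at the start it stands on the orange mat, close (about 66 mm centre to centre) to the cup. Origin: centre of its underside; z up along its axis. Tins stand about 100 mm or more apart centre to centre at the start
- tin_green: topping tin: upright solid-walled cylinder, 54 mm diameter, 120 mm tall, about 0.25 kg, steel with green lid and green band; at the start it stands on the green mat, close (about 66 mm centre to centre) to the cup. Origin: centre of its underside; z up along its axis. Tins stand about 100 mm or more apart centre to centre at the start
- tin_blue: topping tin: upright solid-walled cylinder, 54 mm diameter, 120 mm tall, about 0.25 kg, steel with blue lid and blue band; at the start it stands on the blue mat, close (about 66 mm centre to centre) to the cup. Origin: centre of its underside; z up along its axis. Tins stand about 100 mm or more apart centre to centre at the start
- mat_orange: orange round mat, 74 mm diameter, 3 mm thick, fixed on a 4 mm thick sheet with an 8 mm high rim: home of the tin with the orange lid. Origin: centre of its underside, its top 3 mm above that (7 mm above the table)
- mat_green: green round mat, 74 mm diameter, 3 mm thick, fixed on a 4 mm thick sheet with an 8 mm high rim: home of the tin with the green lid. Origin: centre of its underside, its top 3 mm above that (7 mm above the table)
- mat_blue: blue round mat, 74 mm diameter, 3 mm thick, fixed on a 4 mm thick sheet with an 8 mm high rim: home of the tin with the blue lid. Origin: centre of its underside, its top 3 mm above that (7 mm above the table)
- cup: open copper melting cup: straight round cylinder, 50 mm outer diameter, 60 mm tall, 3 mm wall, about 0.15 kg, standing on the sheet in the middle between the three taller tins; they leave no room for a gripper at first. Origin: centre of its underside; z up along its axis
- warmer: chocolate warmer, fixed: white box 150 x 150 x 60 mm with a knob on its robot side and, in the middle of its top, a round well 68 mm in diameter and 22 mm deep (flat floor 38 mm above the table; the seated cup stands out 38 mm). Origin: centre of its underside, straight below the well; x, y along its sides, z up
- side_tray: empty dark steel side tray, fixed: 290 mm long (its x axis), 120 mm wide (its y axis), walls 4 mm thick and 12 mm high, flat floor 4 mm above the table; it holds the three tins in a row along its length, e.g. 85 mm apart. Origin: centre of its underside
- praline_board: bystander: white board 62 x 200 mm with rows of finished chocolate pralines, 35 mm tall in all, loose, beyond the tins; not to be disturbed. Origin: centre of its underside, long side along its y axis
There are look-alikes about, which are no part of the job. Leave any brown or white look-alike of the tin_orange alone.

How it is judged:
On the way, in this order (a step that is already met when the one before it is completed fails the run):
1. all three tins stand released, flat inside the side tray (x of tin_orange in the frame of side_tray between -0.116 and 0.116 m and y of tin_orange in the frame of side_tray between -0.031 and 0.031 m and height (world z) of each of tin_orange, tin_green, tin_blue below 0.009 m and angle between each of tin_orange, tin_green, tin_blue's own z axis and vertical below 0.12 rad and contact force between the fingers and tin_orange below 0.1 N and x of tin_green in the frame of side_tray between -0.116 and 0.116 m and y of tin_green in the frame of side_tray between -0.031 and 0.031 m and contact force between the fingers and tin_green below 0.1 N and x of tin_blue in the frame of side_tray between -0.116 and 0.116 m and y of tin_blue in the frame of side_tray between -0.031 and 0.031 m and contact force between the fingers and tin_blue below 0.1 N), for 0.2 s.
2. the cup stands released on the floor of the warmer's well while all three tins wait in the side tray (all of step 1 and horizontal distance between cup and warmer below 0.013 m and z of cup in the frame of warmer below 0.042 m and angle between cup's own z axis and vertical below 0.12 rad and linear speed of cup below 0.02 m/s and contact force between the fingers and cup below 0.1 N), for 0.2 s.
At the end, for the whole second after the job is handed in: The cup stands upright on the floor of the warmer's well (centre within 13 mm, within 4 mm of the floor) and each tin stands upright on the mat of its own colour, centre within 14 mm of the mat's centre; all released and at rest (horizontal distance between cup and warmer below 0.013 m and z of cup in the frame of warmer below 0.042 m and angle between each of cup, tin_orange, tin_green, tin_blue's own z axis and vertical below 0.12 rad and linear speed of each of cup, tin_orange, tin_green, tin_blue below 0.02 m/s and contact force between the fingers and cup below 0.1 N and horizontal distance between tin_orange and mat_orange below 0.014 m and height (world z) of tin_orange between 0.004 and 0.013 m and contact force between the fingers and tin_orange below 0.1 N and horizontal distance between tin_green and mat_green below 0.014 m and height (world z) of tin_green between 0.004 and 0.013 m and contact force between the fingers and tin_green below 0.1 N and horizontal distance between tin_blue and mat_blue below 0.014 m and height (world z) of tin_blue between 0.004 and 0.013 m and contact force between the fingers and tin_blue below 0.1 N); the robot touches nothing.
It fails at once if a tin or the cup is tipped by more than 0.5 rad (30 degrees) (angle between any of tin_orange, tin_green, tin_blue, cup's own z axis and vertical above 0.5 rad).
It fails at once if a tin or the cup is dropped (moves faster than 0.75 m/s, as after a fall of about 30 mm, with no finger on it) ((linear speed of tin_orange above 0.75 m/s and contact force between the fingers and tin_orange below 0.05 N) or (linear speed of tin_green above 0.75 m/s and contact force between the fingers and tin_green below 0.05 N) or (linear speed of tin_blue above 0.75 m/s and contact force between the fingers and tin_blue below 0.05 N) or (linear speed of cup above 0.75 m/s and contact force between the fingers and cup below 0.05 N)).
It fails at once if the praline board is moved by more than 20 mm (distance of praline_board from where it was at the start of the episode above 0.02 m).
It also fails if it takes over 138 s, if anything falls off the work surface, if the arm or the gripper's body presses on something with over 40 N, if the wrist force passes 120 N, or if a joint passes its speed limit or range.

## Robot

A 7-joint arm with a two-finger parallel gripper is mounted at the origin on the work surface. World frame = base frame: x ahead of the robot, y to its left, z up, the work surface at z = 0. Lengths are in m, angles in rad, forces in N, time in s.
With the tool pointing down it reaches from about 0.4 to 0.925 m from the base axis. Payload 5.6 kg.
Tool frame: the origin (TCP) lies at the very end of the fingers, on their centre line; the grasp point (between the pads) lies 19 mm behind it (env.pinch_z is the distance from the TCP to the grasp point, in m); z points along the fingers, y is the line along which they close (so a half turn about z gives the same grasp; the last joint's range is limited). The gripper opens to 85 mm and grips with 20 to 120 N. Pads are 22 mm wide; open, the fingers measure 114 mm over their backs; the gripper's body (76 mm by 85 mm) begins 54 mm behind the grasp point. The pads swing forward as they close: fully open they stand 13 mm farther back than shut.
Start: joints at [1.108, 0.468, -0.012, 1.603, 0.006, 1.071, -0.056], TCP at [0.265, -0.594, 0.231] pointing down, gripper open.
Joint ranges: [-2.53, 2.53], [-0.31, 2.02], [-1.57, 1.55], [0.28, 2.44], [-1.29, 4.43], [0.15, 1.84], [-2.92, 2.92]. Speed limits (rad/s): [2.57, 2.57, 3.14, 3.14, 3.14, 3.14, 3.14].

## Interface

Orientations are given as a unit quaternion [w, x, y, z].
In Python, from station import env gives the robot as it stands.
- The arm moves only by the tool step_arm, never from a script. Its argument "plan" is a list of rows, each an object with "travel": the shift along the tool's x, y, z in mm, a list of three; "angular": the turn, a rotation vector about the tool's x, y, z in degrees, a list of three. In form: [{"travel": [x, y, z], "angular": [rx, ry, rz]}, ...]. A call has 1 to 20 rows; each row is the pose to reach, as a shift and turn from the pose commanded when the call began, along the tool's axes at that moment; what a row does not reach only later rows make up. A row lasts 1/10 s, in which the tool goes at most 50 mm and 8.59 degrees, less where a joint would pass 70% of its speed; a pose out of reach is approached as far as the arm can. A call with a gripper value outside its range is refused whole. "fingers" is the finger opening in mm, from 0 to 85.4, set as the call begins (left out, the last holds). The fingers move at their own pace and stop on an object; the grip force is fixed at half the most. Time passes only in rows, so rows that repeat a pose let the fingers close. It gives the time, the measured TCP pose, the force, the opening and the grip force at its end, in the units of the state.
- env.state(): the state, without advancing time (a new reading comes with each control period).
- env.get_image(name): name is "side" or "top" or "wrist"; returns a dict with "image" (480x640x3 uint8, red, green, blue), "K" (3x3 intrinsics, pixels), "eye" and "rotation" of the camera in the world. Camera axes: x right, y down, z forward; pixel columns grow to the right and rows downward; lengths in m; the calibration is good to about 2 mm. A picture is of the moment at which its call begins. There is no depth.
- env.hand_in(): hands the job in; it is judged then, once.
The state is a dict: "time": time; "joint_positions": joint angles; "dq": joint speeds; "joint_torque": joint torques, N m; "ee_pos": TCP position; "orientation": TCP orientation; "force": force on the tool from outside, world axes, zero at the start; "wrist_torque": the same for the moment, N m; "finger_gap": opening from 0.0 (shut) to 1.0 (fully open); "gripper_force": force on a finger pad.
Only numpy, scipy, OpenCV 4.12 (cv2) and the standard library are available. Lean on these libraries where they do the work, as an engineer would, in place of code of your own. Each camera call takes 0.05 s, during which the arm holds its last target. There are 200 camera calls.

## Working session

There is one attempt and no reset: what is moved stays moved. The work goes in short steps, Python scripts to look and compute and a tool call to move; the robot and the scene stay as the last step left them, time stands still between calls to the robot, and variables do not carry over. Pictures are saved under pics/ and viewed, at most 14 in all, crops included, and the job is handed in when it is done.

Besides the shell and the picture viewer there is one more tool, called after "Emit:" as a command line: name --argument value ..., lists and objects as JSON in quotes. step_arm: Moves the arm, as the interface text tells. Its arguments: {"type":"object","properties":{"plan":{"type":"array"},"fingers":{"type":"number"}},"required":["plan"]}

```bash
mkdir -p pics; ls
python3 - <<'E'
from station import env
import cv2,numpy as np
for n in("top","side"):
    d=env.get_image(n); cv2.imwrite(f"pics/{n}0.png",d["image"][:,:,::-1]); print(n,d["K"],d["eye"],d["rotation"])
s=env.state();print(s,env.pinch_z)
E
```

```text
pics
top [[532.31665775   0.         311.42476308]
 [  0.         532.31665775 238.77954834]
 [  0.           0.           1.        ]] [ 0.37269057 -0.00827846  0.95498129] [-0.08501864  0.75382304 -0.64757784  0.07187206]
side [[463.97497736   0.         318.95233367]
 [  0.         463.97497736 239.04380941]
 [  0.           0.           1.        ]] [0.44275494 0.72065121 0.46393905] [ 0.04543318 -0.10321445  0.85745565 -0.50204821]
{'time': 0.1, 'joint_positions': array([ 1.10798964,  0.46830508, -0.01159987,  1.6035208 ,  0.00599829,
        1.07136311, -0.05629128]), 'dq': array([ 0.00100909, -0.00116757,  0.00116312, -0.00039838,  0.00022925,
        0.00071718, -0.0014218 ]), 'joint_torque': array([ 6.19469738e-04, -5.33524203e+01,  2.16137047e-02, -2.51967376e+01,
        1.16028407e-02,  4.24128710e-03,  7.55046244e-06]), 'ee_pos': array([ 0.26467134, -0.59314317,  0.23042764]), 'orientation': array([-7.50033953e-04,  9.78056933e-01,  2.08336327e-01, -2.17612948e-04]), 'force': array([0.12475603, 0.02210131, 0.79649562]), 'wrist_torque': array([-0.00665572, -0.02392273, -0.06039891]), 'gripper_force': 0.0, 'finger_gap': 1.0026679207833573} 0.0187
```

View pics/top0.png

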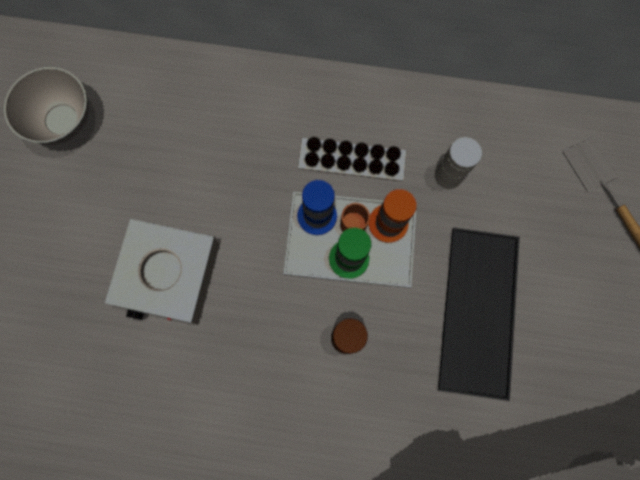

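View pics/side0.png

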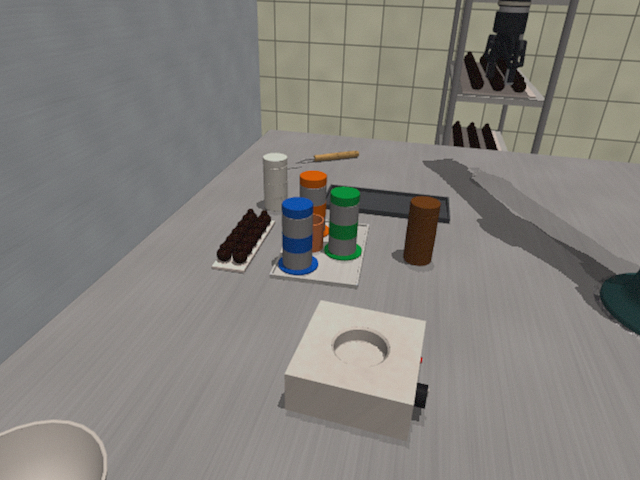

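Top view shows the orange lid at (399,205), green at (354,243), blue at (318,195) and the cup rim at (354,218). The tray is at (479,314), the well at (161,270) and the praline board at (353,158). The look-alikes are the brown tin at (350,336) and the white one at (463,153). Neither has a coloured band or a mat, so I'll leave both alone. The side view agrees.

```bash
cat > h.py <<'E'
from station import env
import cv2,numpy as np
from scipy.spatial.transform import Rotation as R
from scipy.optimize import least_squares
HUE={'orange':(4,16),'green':(50,80),'blue':(100,130)}
def snap(n,save=None):
    d=env.get_image(n)
    if save: cv2.imwrite(f"pics/{save}.png",d["image"][:,:,::-1])
    q=np.array(d["rotation"]); d["R"]=R.from_quat(np.r_[q[1:],q[0]]).as_matrix() if q.size==4 else q
    d["hsv"]=cv2.cvtColor(d["image"],cv2.COLOR_RGB2HSV); return d
def cast(d,uv,z):
    uv=np.asarray(uv,float).reshape(-1,2)
    r=np.c_[uv,np.ones(len(uv))]@np.linalg.inv(d["K"]).T@d["R"].T
    return (d["eye"]+r*((z-d["eye"][2])/r[:,2])[:,None])[:,:2]
def proj(d,P):
    c=(np.asarray(P,float)-d["eye"])@d["R"]; p=c@np.array(d["K"]).T; return p[:,:2]/p[:,2:]
def circle(P,r,c0):   # robust circle of known radius through points
    c=least_squares(lambda c:np.hypot(*(P-c).T)-r,c0,loss='soft_l1',f_scale=.001)
    return c.x,np.mean(abs(c.fun)<.002)
def mask(d,col,s=120,v=40):
    lo,hi=HUE[col]; return cv2.inRange(d["hsv"],(lo,s,v),(hi,255,255))
def contour(m,k=0):
    cs=sorted(cv2.findContours(m,cv2.RETR_EXTERNAL,cv2.CHAIN_APPROX_NONE)[0],key=cv2.contourArea)[::-1]
    return cs[k].reshape(-1,2)
def tool():
    s=env.state(); q=s["orientation"]; return s["ee_pos"],R.from_quat(np.r_[q[1:],q[0]])
def go(xyz,yaw):  # shift (mm, tool axes) and turn about tool z (deg) so that closing line lies at world angle yaw (deg, mod 180)
    p,Rt=tool(); y=Rt.as_matrix()[:,1]; a=np.degrees(np.arctan2(y[1],y[0]))
    dz=-((yaw-a+90)%180-90)
    return np.round(Rt.inv().apply(np.array(xyz)-p)*1000,1),np.round(dz,1)
E
python3 - <<'E'
from h import *
d=snap("top"); h=d["hsv"]
lids={'orange':(399,205),'green':(354,243),'blue':(318,195)}
for n,(u,v) in lids.items():
    m=mask(d,n); ys,xs=np.nonzero(m); print(n,h[v,u],[contour(m,k).mean(0).round() for k in range(2)])
    c0=cast(d,[(u,v)],.127)[0]
    P=np.vstack([c.reshape(-1,2) for c in cv2.findContours(m,cv2.RETR_LIST,cv2.CHAIN_APPROX_NONE)[0]])
    print(' lid',circle(cast(d,P,.127),.027,c0)); 
    print(' mat',circle(cast(d,P,.007),.037,c0*0+cast(d,[(u,v)],.127)[0]))
print('cup',cast(d,[(354,218)],.064))
g=cv2.cvtColor(d["image"],cv2.COLOR_RGB2GRAY)
m=cv2.inRange(g,0,60); m[:,:425]=0;m[400:]=0;m[:225]=0;m[:,530:]=0
b=cv2.boxPoints(cv2.minAreaRect(contour(m))); B=cast(d,b,.012); print('tray',b.round(),B,B.mean(0),np.linalg.norm(B-np.roll(B,1,0),axis=1))
m=cv2.inRange(h,(0,0,130),(179,60,255)); m[:,:100]=0;m[:,230:]=0;m[:210]=0;m[330:]=0
b=cv2.boxPoints(cv2.minAreaRect(contour(m))); B=cast(d,b,.06); print('warmer',B,B.mean(0),np.linalg.norm(B-np.roll(B,1,0),axis=1))
E_=cv2.Canny(g,30,80); ys,xs=np.nonzero(E_); P=cast(d,np.c_[xs,ys],.06); c0=cast(d,[(161,270)],.06)[0]
k=abs(np.hypot(*(P-c0).T)-.034)<.008; print('well',circle(P[k],.034,c0),k.sum())
p,Rt=tool();print(p,Rt.as_matrix().round(3))
E
```

```text
orange [ 11 212 136] [array([382., 217.]), array([350., 336.])]
 lid (array([ 0.60487093, -0.11035008]), np.float64(0.05))
 mat (array([ 0.63922815, -0.13298674]), np.float64(0.03064516129032258))Traceback (most recent call last):
  File "<stdin>", line 5, in <module>
  File "h.py", line 24, in contour
    return cs[k].reshape(-1,2)
           ~~^^^
IndexError: list index out of range
```

Run:
```python
import cv2
a=cv2.imread("pics/top0.png")[130:300,270:440]; cv2.imwrite("pics/crop.png",cv2.resize(a,None,fx=3.5,fy=3.5,interpolation=cv2.INTER_CUBIC))
```

```text
(no output)
```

View pics/crop.png

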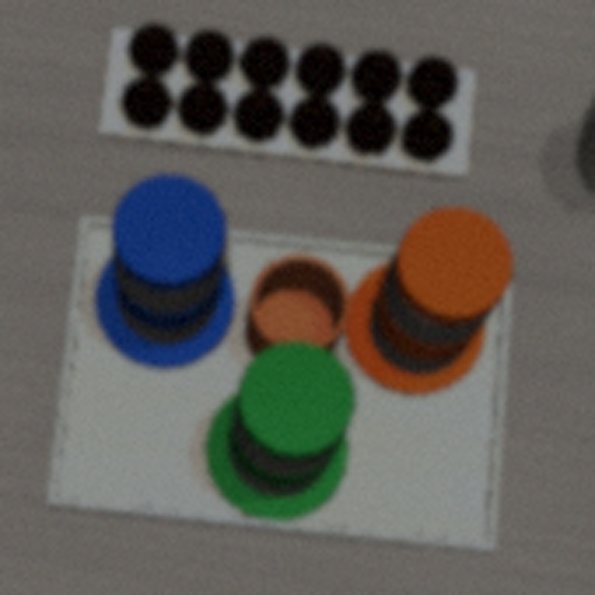

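The crop confirms three banded tins on mats of matching colour, around the cup. I'll fit circles gated around each one.

```bash
cat >> h.py <<'E'
def gated(d,m,z,r,c,gate=(.010,.006,.004)):
    P=np.vstack([q.reshape(-1,2) for q in cv2.findContours(m,cv2.RETR_LIST,cv2.CHAIN_APPROX_NONE)[0]])
    P=cast(d,P,z)
    for g in gate:
        k=abs(np.hypot(*(P-c).T)-r)<g; c,f=circle(P[k],r,c)
    return c.round(4),k.sum()
E
python3 - <<'E'
from h import *
d=snap("top"); h=d["hsv"]
lids={'orange':(400,205),'green':(354.8,243.8),'blue':(318.3,195)}
for n,uv in lids.items():
    m=mask(d,n); c0=cast(d,[uv],.127)[0]
    print(n,'lid0',c0.round(4),'lid',gated(d,m,.127,.027,c0),'mat',gated(d,m,.007,.037,c0))
print('cup',cast(d,[(355,218)],.064))
g=cv2.cvtColor(d["image"],cv2.COLOR_RGB2GRAY)
m=cv2.inRange(g,0,60); m[:,:425]=0;m[400:]=0;m[:225]=0;m[:,530:]=0
b=cv2.boxPoints(cv2.minAreaRect(contour(m))); B=cast(d,b,.012); print('tray',B.round(4),B.mean(0),np.linalg.norm(B-np.roll(B,1,0),axis=1))
m=cv2.inRange(h,(0,0,130),(179,60,255)); m[:,:100]=0;m[:,230:]=0;m[:210]=0;m[330:]=0
b=cv2.boxPoints(cv2.minAreaRect(contour(m))); B=cast(d,b,.06); print('warmer',B.round(4),B.mean(0),np.linalg.norm(B-np.roll(B,1,0),axis=1))
ys,xs=np.nonzero(cv2.Canny(g,30,80)); P=cast(d,np.c_[xs,ys],.06); c=cast(d,[(161,270)],.06)[0]
for gt in (.008,.004):
    k=abs(np.hypot(*(P-c).T)-.034)<gt; c,_=circle(P[k],.034,c); print('well',c,k.sum())
p,Rt=tool();print(p,Rt.as_matrix().round(3))
s=snap("side")
for n in lids: 
    m=mask(s,n); x=contour(m).reshape(-1,2); print(n,x.min(0),x.max(0))
E
```

```text
orange lid0 [ 0.6351 -0.1117] lid (array([ 0.6341, -0.1102]), np.int64(95)) mat (array([ 0.6379, -0.1083]), np.int64(80))
green lid0 [ 0.5605 -0.048 ] lid (array([ 0.5596, -0.0463]), np.int64(101)) mat (array([ 0.5625, -0.0472]), np.int64(80))
blue lid0 [0.632  0.0215] lid (array([0.6301, 0.0222]), np.int64(100)) mat (array([0.6326, 0.023 ]), np.int64(85))
cup [[ 0.62011961 -0.04523432]]
tray [[ 0.3488 -0.2262]
 [ 0.643  -0.2228]
 [ 0.6512 -0.3536]
 [ 0.3572 -0.3482]] [ 0.50005112 -0.28769481] [0.12237196 0.29422561 0.13099104 0.29400394]
warmer [[0.4129 0.3496]
 [0.567  0.3458]
 [0.5503 0.1943]
 [0.3983 0.2035]] [0.48212221 0.27332196] [0.14684736 0.15414061 0.15242039 0.15233803]
well [0.48127677 0.26887508] 283
well [0.48127248 0.27026746] 243
[ 0.26472816 -0.59328072  0.23067096] [[ 0.913  0.407 -0.001]
 [ 0.407 -0.913  0.001]
 [-0.    -0.001 -1.   ]]
orange [404 196] [440 264]
green [331 186] [359 206]
blue [282 197] [312 218]
```

Run:
```python
from h import *
print(go([.636,-.109,.231],90))
```

```text
(array([ 536.4, -291. ,    0. ]), np.float64(24.0))
```

Emit:
step_arm --plan '[{"travel":[10,-5,0],"angular":[0,0,0.5]},{"travel":[35,-19,0],"angular":[0,0,1.5]},{"travel":[70,-38,0],"angular":[0,0,3]},{"travel":[110,-60,0],"angular":[0,0,5]},{"travel":[150,-81,0],"angular":[0,0,6.7]},{"travel":[190,-103,0],"angular":[0,0,8.5]},{"travel":[230,-125,0],"angular":[0,0,10.3]},{"travel":[270,-146,0],"angular":[0,0,12]},{"travel":[310,-168,0],"angular":[0,0,14]},{"travel":[350,-190,0],"angular":[0,0,16]},{"travel":[390,-212,0],"angular":[0,0,18]},{"travel":[430,-233,0],"angular":[0,0,20]},{"travel":[470,-255,0],"angular":[0,0,22]},{"travel":[500,-271,0],"angular":[0,0,23]},{"travel":[525,-285,0],"angular":[0,0,24]},{"travel":[536.4,-291,0],"angular":[0,0,24]},{"travel":[536.4,-291,0],"angular":[0,0,24]},{"travel":[536.4,-291,0],"angular":[0,0,24]}]' --fingers 85

```text
time: 2.05
ee_pos: [0.6353, -0.1106, 0.2311]
orientation: [0.001, 1.0, -0.0, -0.001]
force: [0.2, -0.1, 0.8]
finger_gap: 1.0
gripper_force: 0.0
```

Run:
```python
from h import *
p,Rt=tool();print(p,Rt.as_matrix().round(3),env.state()["time"])
d=snap("wrist","w1"); print(d["K"],d["eye"],d["R"].round(3))
for n in HUE:
    m=mask(d,n); c=contour(m); print(n,c.mean(0),c.min(0),c.max(0))
```

```text
[ 0.63529783 -0.11055936  0.2310844 ] [[ 1.    -0.    -0.001]
 [-0.    -1.    -0.001]
 [-0.001  0.001 -1.   ]] 2.05
[[334.38999667   0.         316.27015511]
 [  0.         334.38999667 240.3285376 ]
 [  0.           0.           1.        ]] [ 0.71245311 -0.11032222  0.37355922] [[ 0.001 -0.953 -0.302]
 [-1.    -0.001 -0.001]
 [ 0.001  0.302 -0.953]]
orange [315.1659919 221.5951417] [281 174] [350 269]
green [243.4301676  318.52513966] [217 287] [273 349]
blue [148.11616162 239.56060606] [111 206] [186 274]
```

View pics/w1.png

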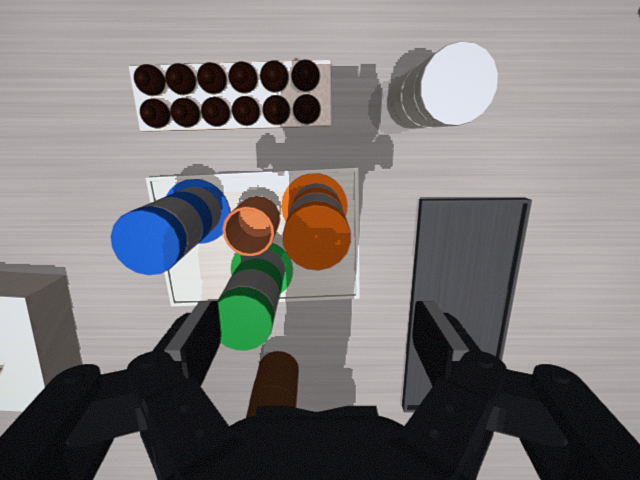

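Wrist view shows the lids at orange (316,236), green (245,320) and blue (146,240), the cup rim at (249,231), and the mats behind the tins. I'll fit these from here.

Run:
```python
from h import *
d=snap("wrist"); h=d["hsv"]
lids={'orange':((316,236),(.637,-.109)),'green':((245,320),(.5615,-.047)),'blue':((146,240),(.632,.0225))}
for n,(uv,c) in lids.items():
    m=mask(d,n); c0=cast(d,[uv],.127)[0]
    print(n,'lid',c0.round(4),gated(d,m,.127,.027,c0),'mat',gated(d,m,.007,.037,c))
m=cv2.inRange(h,(3,80,120),(20,255,255)); m[:,276:]=0;m[:200]=0;m[258:]=0;m[:,222:]*=1
print('cup',gated(d,m,.064,.025,cast(d,[(249,231)],.064)[0]))
C=[(421,198),(530,199),(515,410),(404,409)]
P=cast(d,C,.012);print('tray',P.round(3))
```

```text
orange lid [ 0.6378 -0.1112] (array([ 0.6382, -0.1101]), np.int64(258)) mat (array([ 0.6353, -0.108 ]), np.int64(140))
green lid [ 0.5644 -0.0518] (array([ 0.5657, -0.0487]), np.int64(151)) mat (array([ 0.5591, -0.0451]), np.int64(96))
blue lid [0.6346 0.0202] (array([0.6336, 0.0195]), np.int64(198)) mat (array([0.6297, 0.0241]), np.int64(133))
cup (array([ 0.624 , -0.0457]), np.int64(225))
tray [[ 0.646 -0.226]
 [ 0.645 -0.345]
 [ 0.357 -0.38 ]
 [ 0.359 -0.23 ]]
```

Emit:
step_arm --plan '[{"travel":[1,0,10],"angular":[0,0,0]},{"travel":[2,0,30],"angular":[0,0,0]},{"travel":[2,0,55],"angular":[0,0,0]},{"travel":[2,0,80],"angular":[0,0,0]},{"travel":[2,0,105],"angular":[0,0,0]},{"travel":[2,0,125],"angular":[0,0,0]},{"travel":[2,0,140],"angular":[0,0,0]},{"travel":[2,0,149],"angular":[0,0,0]},{"travel":[2,0,151],"angular":[0,0,0]},{"travel":[2,0,151],"angular":[0,0,0]}]'

```text
time: 3.15
ee_pos: [0.6384, -0.1094, 0.0805]
orientation: [0.0, 1.0, 0.0, 0.0]
force: [-0.2, 0.1, -0.0]
finger_gap: 0.994
gripper_force: 0.0
```

Emit:
step_arm --plan '[{"travel":[0,0,0],"angular":[0,0,0]},{"travel":[0,0,0],"angular":[0,0,0]},{"travel":[0,0,0],"angular":[0,0,0]},{"travel":[0,0,0],"angular":[0,0,0]},{"travel":[0,0,0],"angular":[0,0,0]},{"travel":[0,0,0],"angular":[0,0,0]},{"travel":[0,0,0],"angular":[0,0,0]},{"travel":[0,0,0],"angular":[0,0,0]}]' --fingers 40

```text
time: 3.95
ee_pos: [0.639, -0.1096, 0.0815]
orientation: [0.0, 1.0, 0.0, 0.001]
force: [-0.1, -1.0, 6.4]
finger_gap: 0.616
gripper_force: 62.8
```

Emit:
step_arm --plan '[{"travel":[0,0,-8],"angular":[0,0,0]},{"travel":[0,0,-28],"angular":[0,0,0]},{"travel":[0,0,-50],"angular":[0,0,0]},{"travel":[-3,10,-60],"angular":[0,0,0]},{"travel":[-11,35,-65],"angular":[0,0,0]},{"travel":[-20,67,-65],"angular":[0,0,0]},{"travel":[-30,100,-65],"angular":[0,0,0]},{"travel":[-40,133,-65],"angular":[0,0,0]},{"travel":[-48,158,-65],"angular":[0,0,0]},{"travel":[-52,172,-62],"angular":[0,0,0]},{"travel":[-53,178,-55],"angular":[0,0,0]},{"travel":[-53,178,-43],"angular":[0,0,0]},{"travel":[-53,178,-30],"angular":[0,0,0]},{"travel":[-53,178,-19],"angular":[0,0,0]},{"travel":[-53,178,-10],"angular":[0,0,0]},{"travel":[-53,178,-4],"angular":[0,0,0]},{"travel":[-53,178,0],"angular":[0,0,0]},{"travel":[-53,178,2],"angular":[0,0,0]},{"travel":[-53,178,2],"angular":[0,0,0]},{"travel":[-53,178,2],"angular":[0,0,0]}]'

```text
time: 5.95
ee_pos: [0.5856, -0.2875, 0.0786]
orientation: [0.0, 1.0, 0.0, 0.0]
force: [0.1, 0.6, -2.9]
finger_gap: 0.62
gripper_force: 63.4
```

Run:
```python
from h import *
d=snap("wrist","w2"); h=d["hsv"]; print(tool()[0])
for n,c in {'orange':(.637,-.109),'green':(.5615,-.047),'blue':(.632,.0225)}.items(): print('mat',n,gated(d,mask(d,n),.007,.037,c))
```

```text
[ 0.58552471 -0.28755217  0.07859671]
mat orange (array([ 0.6359, -0.1087]), np.int64(250))
mat green (array([ 0.5601, -0.0468]), np.int64(104))Traceback (most recent call last):
  File "<stdin>", line 3, in <module>
  File "h.py", line 32, in gated
    P=np.vstack([q.reshape(-1,2) for q in cv2.findContours(m,cv2.RETR_LIST,cv2.CHAIN_APPROX_NONE)[0]])
    return _nx.concatenate(arrs, 0, dtype=dtype, casting=casting)
           ~~~~~~~~~~~~~~~^^^^^^^^^^^^^^^^^^^^^^^^^^^^^^^^^^^^^^^
ValueError: need at least one array to concatenate
```

View pics/w2.png

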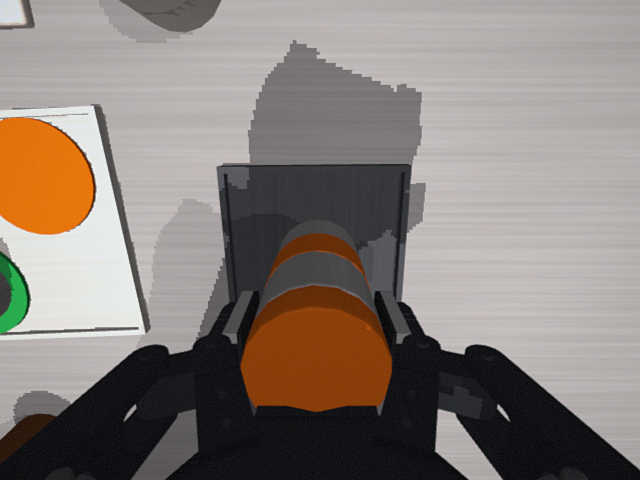

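Tin orange is held centred in the tray, at (316,340) between the tray walls at 222 and 408. Releasing it and going to the green tin.

Emit:
step_arm --plan '[{"travel":[0,0,1],"angular":[0,0,0]},{"travel":[0,0,1],"angular":[0,0,0]}]'

```text
time: 6.2
ee_pos: [0.5857, -0.2876, 0.0785]
orientation: [0.0, 1.0, 0.0, 0.001]
force: [-1.2, -0.3, 4.2]
finger_gap: 0.621
gripper_force: 64.3
```

Emit:
step_arm --plan '[{"travel":[0,0,0],"angular":[0,0,0]},{"travel":[0,0,0],"angular":[0,0,0]},{"travel":[0,0,0],"angular":[0,0,0]},{"travel":[0,0,0],"angular":[0,0,0]},{"travel":[0,0,-5],"angular":[0,0,0]},{"travel":[0,0,-25],"angular":[0,0,0]},{"travel":[0,0,-55],"angular":[0,0,0]},{"travel":[0,0,-80],"angular":[0,0,0]},{"travel":[-1,-10,-90],"angular":[0,0,0]},{"travel":[-3,-35,-92],"angular":[0,0,0]},{"travel":[-7,-70,-92],"angular":[0,0,0]},{"travel":[-10,-105,-92],"angular":[0,0,0]},{"travel":[-14,-145,-92],"angular":[0,0,0]},{"travel":[-18,-185,-92],"angular":[0,0,0]},{"travel":[-22,-215,-92],"angular":[0,0,0]},{"travel":[-23,-232,-92],"angular":[0,0,0]},{"travel":[-23,-240,-92],"angular":[0,0,0]},{"travel":[-23,-240,-92],"angular":[0,0,0]}]' --fingers 85

```text
time: 8.0
ee_pos: [0.5618, -0.0459, 0.169]
orientation: [-0.0, 1.0, 0.002, -0.0]
force: [-0.5, -0.2, -0.1]
finger_gap: 0.995
gripper_force: 0.0
```

Emit:
step_arm --plan '[{"travel":[0,0,10],"angular":[0,0,0]},{"travel":[0,0,30],"angular":[0,0,0]},{"travel":[0,0,55],"angular":[0,0,0]},{"travel":[0,0,75],"angular":[0,0,0]},{"travel":[0,0,87],"angular":[0,0,0]},{"travel":[0,0,90],"angular":[0,0,0]},{"travel":[0,0,90],"angular":[0,0,0]}]'

```text
time: 8.7
ee_pos: [0.562, -0.0479, 0.0789]
orientation: [0.0, 1.0, -0.0, -0.0]
force: [0.5, -0.2, -0.4]
finger_gap: 0.996
gripper_force: 0.0
```

Emit:
step_arm --plan '[{"travel":[0,0,0],"angular":[0,0,0]},{"travel":[0,0,0],"angular":[0,0,0]},{"travel":[0,0,0],"angular":[0,0,0]},{"travel":[0,0,0],"angular":[0,0,0]},{"travel":[0,0,0],"angular":[0,0,0]},{"travel":[0,0,0],"angular":[0,0,0]},{"travel":[0,0,0],"angular":[0,0,0]}]' --fingers 40

```text
time: 9.4
ee_pos: [0.563, -0.0472, 0.0805]
orientation: [0.0, 1.0, 0.001, 0.001]
force: [-0.7, 0.6, 5.8]
finger_gap: 0.622
gripper_force: 62.4
```

Emit:
step_arm --plan '[{"travel":[0,0,-8],"angular":[0,0,0]},{"travel":[0,0,-28],"angular":[0,0,0]},{"travel":[0,0,-50],"angular":[0,0,0]},{"travel":[-3,10,-60],"angular":[0,0,0]},{"travel":[-9,35,-65],"angular":[0,0,0]},{"travel":[-19,73,-65],"angular":[0,0,0]},{"travel":[-30,115,-65],"angular":[0,0,0]},{"travel":[-41,158,-65],"angular":[0,0,0]},{"travel":[-51,198,-65],"angular":[0,0,0]},{"travel":[-58,225,-65],"angular":[0,0,0]},{"travel":[-62,237,-62],"angular":[0,0,0]},{"travel":[-62,239,-53],"angular":[0,0,0]},{"travel":[-62,239,-38],"angular":[0,0,0]},{"travel":[-62,239,-24],"angular":[0,0,0]},{"travel":[-62,239,-12],"angular":[0,0,0]},{"travel":[-62,239,-5],"angular":[0,0,0]},{"travel":[-62,239,0],"angular":[0,0,0]},{"travel":[-62,239,2],"angular":[0,0,0]},{"travel":[-62,239,3],"angular":[0,0,0]},{"travel":[-62,239,3],"angular":[0,0,0]}]'

```text
time: 11.4
ee_pos: [0.5006, -0.2856, 0.0775]
orientation: [-0.0, 1.0, 0.001, -0.0]
force: [-2.1, 2.5, 5.6]
finger_gap: 0.62
gripper_force: 64.2
```

Emit:
step_arm --plan '[{"travel":[0,0,0],"angular":[0,0,0]},{"travel":[0,0,0],"angular":[0,0,0]},{"travel":[0,0,0],"angular":[0,0,0]},{"travel":[0,0,0],"angular":[0,0,0]},{"travel":[0,0,-5],"angular":[0,0,0]},{"travel":[0,0,-25],"angular":[0,0,0]},{"travel":[0,0,-55],"angular":[0,0,0]},{"travel":[0,0,-80],"angular":[0,0,0]},{"travel":[4,-10,-90],"angular":[0,0,0]},{"travel":[15,-35,-93],"angular":[0,0,0]},{"travel":[31,-72,-93],"angular":[0,0,0]},{"travel":[48,-112,-93],"angular":[0,0,0]},{"travel":[65,-152,-93],"angular":[0,0,0]},{"travel":[82,-192,-93],"angular":[0,0,0]},{"travel":[99,-232,-93],"angular":[0,0,0]},{"travel":[115,-270,-93],"angular":[0,0,0]},{"travel":[126,-295,-93],"angular":[0,0,0]},{"travel":[132,-309,-93],"angular":[0,0,0]},{"travel":[132,-309,-93],"angular":[0,0,0]}]' --fingers 85

```text
time: 13.3
ee_pos: [0.6319, 0.0258, 0.1686]
orientation: [-0.001, 1.0, 0.002, -0.0]
force: [-1.0, -0.6, -0.1]
finger_gap: 0.995
gripper_force: 0.0
```

Emit:
step_arm --plan '[{"travel":[0,0,10],"angular":[0,0,0]},{"travel":[0,0,30],"angular":[0,0,0]},{"travel":[0,0,55],"angular":[0,0,0]},{"travel":[0,0,75],"angular":[0,0,0]},{"travel":[0,0,87],"angular":[0,0,0]},{"travel":[0,0,90],"angular":[0,0,0]},{"travel":[0,0,90],"angular":[0,0,0]}]'

```text
time: 14.0
ee_pos: [0.6318, 0.0217, 0.079]
orientation: [0.0, 1.0, -0.0, -0.0]
force: [-0.2, 0.0, 0.8]
finger_gap: 0.999
gripper_force: 0.0
```

Emit:
step_arm --plan '[{"travel":[0,0,0],"angular":[0,0,0]},{"travel":[0,0,0],"angular":[0,0,0]},{"travel":[0,0,0],"angular":[0,0,0]},{"travel":[0,0,0],"angular":[0,0,0]},{"travel":[0,0,0],"angular":[0,0,0]},{"travel":[0,0,0],"angular":[0,0,0]},{"travel":[0,0,0],"angular":[0,0,0]}]' --fingers 40

```text
time: 14.7
ee_pos: [0.633, 0.023, 0.0806]
orientation: [-0.0, 1.0, 0.001, 0.001]
force: [-0.7, -0.2, 6.2]
finger_gap: 0.622
gripper_force: 63.3
```

Emit:
step_arm --plan '[{"travel":[0,0,-8],"angular":[0,0,0]},{"travel":[0,0,-28],"angular":[0,0,0]},{"travel":[0,0,-55],"angular":[0,0,0]},{"travel":[0,0,-80],"angular":[0,0,0]},{"travel":[-8,8,-90],"angular":[0,0,0]},{"travel":[-27,26,-90],"angular":[0,0,0]},{"travel":[-54,50,-90],"angular":[0,0,0]},{"travel":[-81,76,-90],"angular":[0,0,0]},{"travel":[-108,104,-90],"angular":[0,0,0]},{"travel":[-134,132,-90],"angular":[0,0,0]},{"travel":[-160,162,-90],"angular":[0,0,0]},{"travel":[-184,194,-90],"angular":[0,0,0]},{"travel":[-203,228,-90],"angular":[0,0,0]},{"travel":[-213,262,-90],"angular":[0,0,0]},{"travel":[-217,290,-90],"angular":[0,0,0]},{"travel":[-217,304,-90],"angular":[0,0,0]},{"travel":[-217,309,-90],"angular":[0,0,0]},{"travel":[-217,309,-90],"angular":[0,0,0]}]'

```text
time: 16.5
ee_pos: [0.4151, -0.2859, 0.1688]
orientation: [-0.0, 1.0, 0.0, -0.0]
force: [0.6, -0.0, -2.8]
finger_gap: 0.621
gripper_force: 63.7
```

Emit:
step_arm --plan '[{"travel":[0,0,8],"angular":[0,0,0]},{"travel":[0,0,26],"angular":[0,0,0]},{"travel":[0,0,46],"angular":[0,0,0]},{"travel":[0,0,62],"angular":[0,0,0]},{"travel":[0,0,75],"angular":[0,0,0]},{"travel":[0,0,84],"angular":[0,0,0]},{"travel":[0,0,89],"angular":[0,0,0]},{"travel":[0,0,92],"angular":[0,0,0]},{"travel":[0,0,93],"angular":[0,0,0]},{"travel":[0,0,93],"angular":[0,0,0]}]'

```text
time: 17.5
ee_pos: [0.4156, -0.2861, 0.0776]
orientation: [-0.0, 1.0, 0.001, 0.0]
force: [-2.7, 3.2, 6.7]
finger_gap: 0.622
gripper_force: 64.8
```

Emit:
step_arm --plan '[{"travel":[0,0,0],"angular":[0,0,0]},{"travel":[0,0,0],"angular":[0,0,0]},{"travel":[0,0,0],"angular":[0,0,0]},{"travel":[0,0,0],"angular":[0,0,0]},{"travel":[0,0,-5],"angular":[0,0,0]},{"travel":[0,0,-25],"angular":[0,0,0]},{"travel":[0,0,-55],"angular":[0,0,0]},{"travel":[0,0,-85],"angular":[0,0,0]},{"travel":[0,-10,-110],"angular":[0,0,0]},{"travel":[10,-35,-125],"angular":[0,0,0]},{"travel":[35,-65,-135],"angular":[0,0,0]},{"travel":[62,-95,-140],"angular":[0,0,0]},{"travel":[92,-125,-140],"angular":[0,0,0]},{"travel":[122,-155,-140],"angular":[0,0,0]},{"travel":[152,-185,-140],"angular":[0,0,0]},{"travel":[180,-212,-140],"angular":[0,0,0]},{"travel":[198,-232,-140],"angular":[0,0,0]},{"travel":[207,-241,-140],"angular":[0,0,0]},{"travel":[207,-241,-140],"angular":[0,0,0]},{"travel":[207,-241,-140],"angular":[0,0,0]}]' --fingers 85

```text
time: 19.5
ee_pos: [0.6212, -0.0468, 0.2161]
orientation: [0.001, 1.0, -0.0, -0.001]
force: [-0.4, -0.1, 0.1]
finger_gap: 0.996
gripper_force: 0.0
```

Run:
```python
from h import *
d=snap("wrist","w3"); h=d["hsv"]; print(tool()[0])
for n,c in {'orange':(.637,-.109),'green':(.5615,-.047),'blue':(.632,.0225)}.items(): print('mat',n,gated(d,mask(d,n),.007,.037,c))
m=cv2.inRange(h,(3,80,120),(20,255,255))
uv=proj(d,[[.622,-.046,.064]]); print(uv); print('cup',gated(d,m,.064,.025,np.array([.622,-.046])))
t=snap("top","t3")
for n,c in {'orange':(.637,-.109),'green':(.5615,-.047),'blue':(.632,.0225)}.items(): print('mat',n,gated(t,mask(t,n),.007,.037,c))
```

```text
[ 0.62109472 -0.04724978  0.21621901]
mat orange (array([ 0.6361, -0.1076]), np.int64(210))
mat green (array([ 0.56  , -0.0457]), np.int64(139))
mat blue (array([0.6301, 0.0235]), np.int64(192))
[[315.2405909  222.65480759]]
cup (array([ 0.6246, -0.0461]), np.int64(230))
mat orange (array([ 0.637, -0.109]), np.int64(0))
mat green (array([ 0.5596, -0.0493]), np.int64(40))
mat blue (array([0.6308, 0.023 ]), np.int64(106))
  return _methods._mean(a, axis=axis, dtype=dtype,
  ret = ret.dtype.type(ret / rcount)
```

View pics/w3.png

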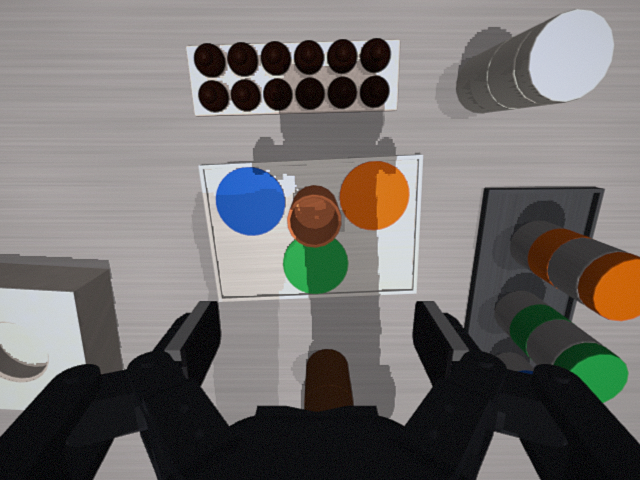

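View pics/t3.png

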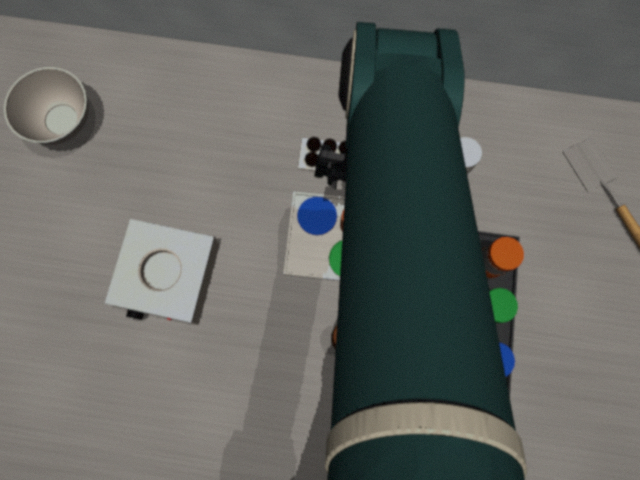

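Tins are in the tray and upright. The cup is at (315,217) in the wrist view, the mats are clear, and the board hasn't moved. Grasping the cup next.

Emit:
step_arm --plan '[{"travel":[1,0,10],"angular":[0,0,0]},{"travel":[1,0,35],"angular":[0,0,0]},{"travel":[1,0,65],"angular":[0,0,0]},{"travel":[1,0,95],"angular":[0,0,0]},{"travel":[1,0,125],"angular":[0,0,0]},{"travel":[1,0,150],"angular":[0,0,0]},{"travel":[1,0,170],"angular":[0,0,0]},{"travel":[1,0,181],"angular":[0,0,0]},{"travel":[1,0,184],"angular":[0,0,0]},{"travel":[1,0,184],"angular":[0,0,0]}]'

```text
time: 20.6
ee_pos: [0.6231, -0.0456, 0.0323]
orientation: [0.0, 1.0, 0.0, -0.0]
force: [0.4, -0.2, -0.8]
finger_gap: 0.995
gripper_force: 0.0
```

Emit:
step_arm --plan '[{"travel":[0,0,0],"angular":[0,0,0]},{"travel":[0,0,0],"angular":[0,0,0]},{"travel":[0,0,0],"angular":[0,0,0]},{"travel":[0,0,0],"angular":[0,0,0]},{"travel":[0,0,0],"angular":[0,0,0]},{"travel":[0,0,0],"angular":[0,0,0]},{"travel":[0,0,0],"angular":[0,0,0]},{"travel":[0,0,0],"angular":[0,0,0]}]' --fingers 35

```text
time: 21.4
ee_pos: [0.6242, -0.0453, 0.0336]
orientation: [0.0, 1.0, 0.0, 0.001]
force: [1.0, -0.6, 6.7]
finger_gap: 0.558
gripper_force: 62.8
```

Emit:
step_arm --plan '[{"travel":[0,0,-8],"angular":[0,0,0]},{"travel":[0,0,-28],"angular":[0,0,0]},{"travel":[0,0,-55],"angular":[0,0,0]},{"travel":[0,0,-85],"angular":[0,0,0]},{"travel":[-5,-10,-110],"angular":[0,0,0]},{"travel":[-15,-32,-118],"angular":[0,0,0]},{"travel":[-30,-65,-118],"angular":[0,0,0]},{"travel":[-46,-103,-118],"angular":[0,0,0]},{"travel":[-63,-143,-118],"angular":[0,0,0]},{"travel":[-80,-183,-118],"angular":[0,0,0]},{"travel":[-97,-220,-118],"angular":[0,0,0]},{"travel":[-113,-257,-118],"angular":[0,0,0]},{"travel":[-128,-288,-118],"angular":[0,0,0]},{"travel":[-137,-308,-118],"angular":[0,0,0]},{"travel":[-141,-316,-118],"angular":[0,0,0]},{"travel":[-141,-316,-118],"angular":[0,0,0]},{"travel":[-141,-316,-118],"angular":[0,0,0]}]'

```text
time: 23.1
ee_pos: [0.4825, 0.269, 0.1501]
orientation: [0.001, 1.0, -0.0, 0.0]
force: [0.3, -0.1, -1.5]
finger_gap: 0.557
gripper_force: 62.1
```

Run:
```python
from h import *
d=snap("side","s4"); w=snap("wrist","w4"); print(tool()[0])
t=snap("top","t4")
for n,c in {'orange':(.637,-.109),'green':(.5615,-.047),'blue':(.632,.0225)}.items(): print('mat',n,gated(t,mask(t,n),.007,.037,c))
cv2.imwrite("pics/both4.png",cv2.resize(np.vstack([d["image"],w["image"]])[:,:,::-1],None,fx=.62,fy=.62))
```

```text
[0.48275244 0.26870867 0.15015223]
mat orange (array([ 0.6366, -0.1087]), np.int64(108))
mat green (array([ 0.5599, -0.0465]), np.int64(108))
mat blue (array([0.6307, 0.0228]), np.int64(107))
```

View pics/both4.png

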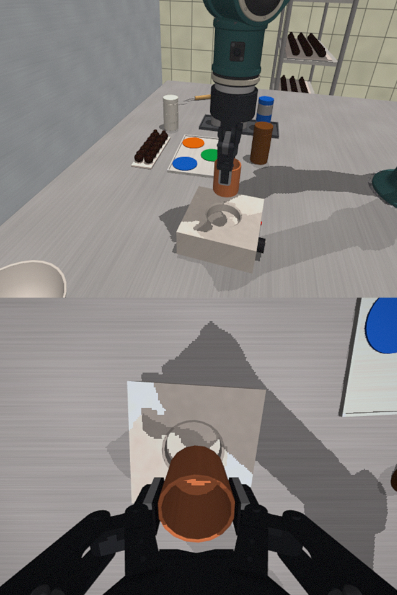

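The cup is held upright (side view, upper picture) and the well lies below it. I'll cross-check the well centre from the side and wrist pictures.

Run:
```python
from h import *
def well(d,g,c,sel=None):
    ys,xs=np.nonzero(cv2.Canny(g,30,80)); P=cast(d,np.c_[xs,ys],.06); c=np.array(c)
    for gt in (.008,.005,.003):
        k=abs(np.hypot(*(P-c).T)-.034)<gt
        if sel: k&=sel(P)
        c,f=circle(P[k],.034,c)
    return c.round(4),k.sum(),f
for n,f in (("side","side0"),("top","top0"),("top","t3"),("wrist","w4")):
    d=snap(n); g=cv2.imread(f"pics/{f}.png",0); print(f,well(d,g,(.4815,.270),(lambda P:P[:,0]>.487) if n=="wrist" else None))
    if n=="side":
        b=cv2.boxPoints(cv2.minAreaRect(np.array([[0,0],[1,1]],np.int32)))
        print('box top corners side',cast(d,[(319,304),(426,320),(414,400),(288,382)],.06).round(3))
    if f=="top0": print('box top',cast(d,[(131,220),(214,236),(192,323),(106,303)],.06).round(3),cast(d,[(131,220),(214,236),(192,323),(106,303)],.06).mean(0))
d=snap("wrist"); m=cv2.inRange(d["hsv"],(3,100,90),(18,255,255)); 
z=.15-.032+.064; print('cup rim now',gated(d,m,z,.025,np.array(tool()[0][:2])))
```

```text
side0 (array([0.4804, 0.2763]), np.int64(164), np.float64(0.8475609756097561))
box top corners side [[0.55  0.204]
 [0.401 0.201]
 [0.41  0.345]
 [0.552 0.354]]
top0 (array([0.4811, 0.2706]), np.int64(198), np.float64(0.5808080808080808))
box top [[0.559 0.339]
 [0.553 0.191]
 [0.401 0.199]
 [0.412 0.348]] [0.48120576 0.2692962 ]
t3 (array([0.481 , 0.2708]), np.int64(199), np.float64(0.628140703517588))
w4 (array([0.483 , 0.2736]), np.int64(322), np.float64(0.7950310559006211))
cup rim now (array([0.4837, 0.2699]), np.int64(565))
```

Emit:
step_arm --plan '[{"travel":[-1,-4,0],"angular":[0,0,0]},{"travel":[-1,-4,8],"angular":[0,0,0]},{"travel":[-1,-4,22],"angular":[0,0,0]},{"travel":[-1,-4,36],"angular":[0,0,0]},{"travel":[-1,-4,46],"angular":[0,0,0]},{"travel":[-1,-4,54],"angular":[0,0,0]},{"travel":[-1,-4,61],"angular":[0,0,0]},{"travel":[-1,-4,68],"angular":[0,0,0]},{"travel":[-1,-4,74],"angular":[0,0,0]},{"travel":[-1,-4,79],"angular":[0,0,0]},{"travel":[-1,-4,82],"angular":[0,0,0]},{"travel":[-1,-4,82],"angular":[0,0,0]}]'

```text
time: 24.7
ee_pos: [0.4808, 0.2747, 0.0681]
orientation: [0.0, 1.0, 0.0, -0.0]
force: [0.7, 0.1, -2.2]
finger_gap: 0.556
gripper_force: 62.2
```

Emit:
step_arm --plan '[{"travel":[0,0,1],"angular":[0,0,0]},{"travel":[0,0,2],"angular":[0,0,0]},{"travel":[0,0,2],"angular":[0,0,0]}]'

```text
time: 25.0
ee_pos: [0.481, 0.2748, 0.0676]
orientation: [0.0, 1.0, 0.0, 0.0]
force: [-3.0, -1.1, 7.8]
finger_gap: 0.559
gripper_force: 63.1
```

Run:
```python
from h import *
d=snap("side","s5"); s=env.state(); print(s["ee_pos"],s["force"])
cv2.imwrite("pics/s5c.png",cv2.resize(d["image"][180:440,240:480,::-1],None,fx=2.2,fy=2.2))
```

```text
[0.48102283 0.27477501 0.06755046] [-2.44369177 -1.60246129  7.45839353]
```

View pics/s5c.png

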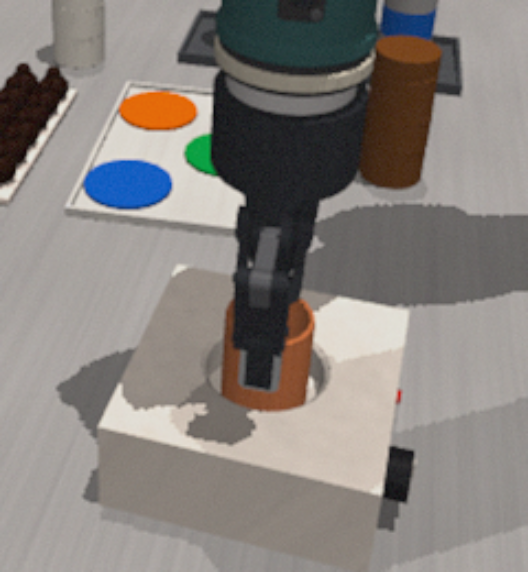

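The cup is inside the well with a gap all round (crop (267,350)), and the contact height matches the floor. Releasing.

Emit:
step_arm --plan '[{"travel":[0,0,0],"angular":[0,0,0]},{"travel":[0,0,0],"angular":[0,0,0]},{"travel":[0,0,0],"angular":[0,0,0]},{"travel":[0,0,0],"angular":[0,0,0]},{"travel":[0,0,0],"angular":[0,0,0]},{"travel":[0,0,-5],"angular":[0,0,0]},{"travel":[0,0,-25],"angular":[0,0,0]},{"travel":[0,0,-55],"angular":[0,0,0]},{"travel":[0,0,-85],"angular":[0,0,0]},{"travel":[0,0,-105],"angular":[0,0,0]},{"travel":[0,0,-105],"angular":[0,0,0]}]' --fingers 85

```text
time: 26.15
ee_pos: [0.4826, 0.2758, 0.1747]
orientation: [-0.002, 1.0, 0.0, 0.003]
force: [1.4, 0.6, -0.2]
finger_gap: 1.0
gripper_force: 0.0
```

Run:
```python
from h import *
d=snap("wrist","w6"); p,Rt=tool(); print(p)
m=cv2.inRange(d["hsv"],(3,80,90),(20,255,255)); print('cup rim',gated(d,m,.098,.025,np.array([.481,.2745])))
d=snap("side"); cv2.imwrite("pics/s6c.png",cv2.resize(d["image"][240:440,260:460,::-1],None,fx=2,fy=2))
m=cv2.inRange(d["hsv"],(3,80,60),(20,255,255)); print('cup rim side',gated(d,m,.098,.025,np.array([.481,.2745])))
```

```text
[0.48158763 0.27503158 0.17281264]
cup rim (array([0.4815, 0.2747]), np.int64(315))
cup rim side (array([0.4802, 0.2772]), np.int64(68))
```

View pics/s6c.png

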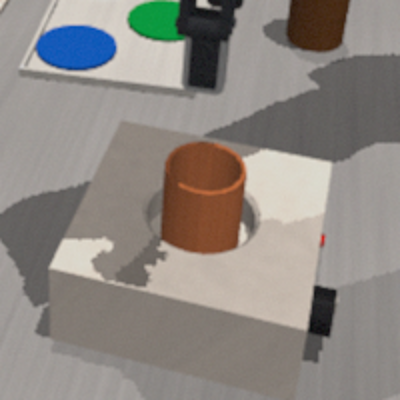

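The cup is seated and upright. Both views put its rim at about (0.481, 0.275), with the well at (0.481, 0.273). Now the blue tin.

Emit:
step_arm --plan '[{"travel":[0,8,0],"angular":[0,0,0]},{"travel":[0,30,0],"angular":[0,0,0]},{"travel":[0,65,0],"angular":[0,0,0]},{"travel":[0,105,0],"angular":[0,0,0]},{"travel":[0,145,0],"angular":[0,0,0]},{"travel":[0,185,0],"angular":[0,0,0]},{"travel":[0,225,0],"angular":[0,0,0]},{"travel":[0,265,0],"angular":[0,0,0]},{"travel":[-2,305,0],"angular":[0,0,0]},{"travel":[-6,345,0],"angular":[0,0,0]},{"travel":[-14,385,0],"angular":[0,0,0]},{"travel":[-24,425,0],"angular":[0,0,0]},{"travel":[-36,465,0],"angular":[0,0,0]},{"travel":[-48,502,0],"angular":[0,0,0]},{"travel":[-58,534,0],"angular":[0,0,0]},{"travel":[-64,554,0],"angular":[0,0,0]},{"travel":[-66,561,0],"angular":[0,0,0]},{"travel":[-66,561,0],"angular":[0,0,0]},{"travel":[-66,561,0],"angular":[0,0,0]}]'

```text
time: 28.15
ee_pos: [0.4154, -0.285, 0.1707]
orientation: [-0.001, 1.0, 0.001, -0.0]
force: [0.8, 0.1, 0.8]
finger_gap: 0.996
gripper_force: 0.0
```

Run:
```python
from h import *
p,Rt=tool(); print(p)
w=snap("wrist"); t=snap("top")
for n,c in {'orange':(.585,-.287),'green':(.5,-.287),'blue':(.415,-.287)}.items():
    for d in (w,t):
        try: print(n,gated(d,mask(d,n),.124,.027,np.array(c)))
        except Exception as e: print(n,'-')
print(go([.415,-.287,.078],90))
```

```text
[ 0.41538054 -0.28504536  0.17070324]
orange (array([ 0.5796, -0.2885]), np.int64(99))
orange (array([ 0.5821, -0.2874]), np.int64(103))
green (array([ 0.4989, -0.2844]), np.int64(291))
green (array([ 0.4993, -0.2847]), np.int64(95))
blue (array([ 0.4173, -0.2856]), np.int64(255))
blue (array([ 0.4159, -0.2865]), np.int64(42))
(array([-0.7,  2.2, 93. ]), np.float64(0.2))
```

Emit:
step_arm --plan '[{"travel":[0,0,10],"angular":[0,0,0]},{"travel":[0,0,30],"angular":[0,0,0]},{"travel":[0,0,55],"angular":[0,0,0]},{"travel":[0,0,75],"angular":[0,0,0]},{"travel":[0,0,88],"angular":[0,0,0]},{"travel":[0,0,93],"angular":[0,0,0]},{"travel":[0,0,93],"angular":[0,0,0]}]'

```text
time: 28.95
ee_pos: [0.4152, -0.2861, 0.0777]
orientation: [-0.0, 1.0, 0.001, -0.0]
force: [-1.0, -0.9, -0.5]
finger_gap: 0.995
gripper_force: 0.0
```

Emit:
step_arm --plan '[{"travel":[0,0,0],"angular":[0,0,0]},{"travel":[0,0,0],"angular":[0,0,0]},{"travel":[0,0,0],"angular":[0,0,0]},{"travel":[0,0,0],"angular":[0,0,0]},{"travel":[0,0,0],"angular":[0,0,0]},{"travel":[0,0,0],"angular":[0,0,0]},{"travel":[0,0,0],"angular":[0,0,0]}]' --fingers 40

```text
time: 29.65
ee_pos: [0.416, -0.2867, 0.0794]
orientation: [0.0, 1.0, 0.0, 0.001]
force: [-0.7, 0.4, 5.9]
finger_gap: 0.621
gripper_force: 62.1
```

Emit:
step_arm --plan '[{"travel":[0,0,-8],"angular":[0,0,0]},{"travel":[0,0,-28],"angular":[0,0,0]},{"travel":[0,0,-55],"angular":[0,0,0]},{"travel":[0,0,-80],"angular":[0,0,0]},{"travel":[0,-5,-95],"angular":[0,0,0]},{"travel":[2,-22,-95],"angular":[0,0,0]},{"travel":[6,-50,-95],"angular":[0,0,0]},{"travel":[16,-85,-95],"angular":[0,0,0]},{"travel":[35,-118,-95],"angular":[0,0,0]},{"travel":[60,-148,-95],"angular":[0,0,0]},{"travel":[88,-176,-95],"angular":[0,0,0]},{"travel":[116,-204,-95],"angular":[0,0,0]},{"travel":[144,-232,-95],"angular":[0,0,0]},{"travel":[172,-262,-95],"angular":[0,0,0]},{"travel":[196,-288,-95],"angular":[0,0,0]},{"travel":[210,-303,-95],"angular":[0,0,0]},{"travel":[216,-309,-95],"angular":[0,0,0]},{"travel":[216,-309,-95],"angular":[0,0,0]}]'

```text
time: 31.45
ee_pos: [0.6308, 0.0233, 0.1728]
orientation: [0.0, 1.0, 0.001, -0.001]
force: [0.2, 0.8, -3.4]
finger_gap: 0.619
gripper_force: 63.6
```

Emit:
step_arm --plan '[{"travel":[0,0,8],"angular":[0,0,0]},{"travel":[0,0,26],"angular":[0,0,0]},{"travel":[0,0,46],"angular":[0,0,0]},{"travel":[0,0,62],"angular":[0,0,0]},{"travel":[0,0,75],"angular":[0,0,0]},{"travel":[0,0,84],"angular":[0,0,0]},{"travel":[0,0,89],"angular":[0,0,0]},{"travel":[0,0,92],"angular":[0,0,0]},{"travel":[0,0,92],"angular":[0,0,0]}]'

```text
time: 32.35
ee_pos: [0.6316, 0.0227, 0.0825]
orientation: [0.0, 1.0, 0.0, 0.001]
force: [-1.9, 0.5, 1.0]
finger_gap: 0.624
gripper_force: 63.3
```

Emit:
step_arm --plan '[{"travel":[0,0,0],"angular":[0,0,0]},{"travel":[0,0,0],"angular":[0,0,0]},{"travel":[0,0,0],"angular":[0,0,0]},{"travel":[0,0,0],"angular":[0,0,0]},{"travel":[0,0,-5],"angular":[0,0,0]},{"travel":[0,0,-25],"angular":[0,0,0]},{"travel":[0,0,-55],"angular":[0,0,0]},{"travel":[0,0,-80],"angular":[0,0,0]},{"travel":[-4,10,-90],"angular":[0,0,0]},{"travel":[-15,35,-90],"angular":[0,0,0]},{"travel":[-31,72,-90],"angular":[0,0,0]},{"travel":[-48,112,-90],"angular":[0,0,0]},{"travel":[-65,152,-90],"angular":[0,0,0]},{"travel":[-82,192,-90],"angular":[0,0,0]},{"travel":[-99,232,-90],"angular":[0,0,0]},{"travel":[-115,270,-90],"angular":[0,0,0]},{"travel":[-126,295,-90],"angular":[0,0,0]},{"travel":[-131,308,-90],"angular":[0,0,0]},{"travel":[-131,308,-90],"angular":[0,0,0]},{"travel":[-131,308,-90],"angular":[0,0,0]}]' --fingers 85

```text
time: 34.35
ee_pos: [0.5008, -0.2839, 0.1711]
orientation: [-0.001, 1.0, 0.001, 0.0]
force: [0.2, 0.3, -0.5]
finger_gap: 0.992
gripper_force: 0.0
```

Emit:
step_arm --plan '[{"travel":[0,0,10],"angular":[0,0,0]},{"travel":[0,0,30],"angular":[0,0,0]},{"travel":[0,0,55],"angular":[0,0,0]},{"travel":[0,0,75],"angular":[0,0,0]},{"travel":[0,0,88],"angular":[0,0,0]},{"travel":[0,0,93],"angular":[0,0,0]},{"travel":[0,0,93],"angular":[0,0,0]}]'

```text
time: 35.05
ee_pos: [0.5004, -0.2845, 0.0776]
orientation: [-0.0, 1.0, 0.001, -0.0]
force: [0.1, -0.3, 0.1]
finger_gap: 0.998
gripper_force: 0.0
```

Emit:
step_arm --plan '[{"travel":[0,0,0],"angular":[0,0,0]},{"travel":[0,0,0],"angular":[0,0,0]},{"travel":[0,0,0],"angular":[0,0,0]},{"travel":[0,0,0],"angular":[0,0,0]},{"travel":[0,0,0],"angular":[0,0,0]},{"travel":[0,0,0],"angular":[0,0,0]},{"travel":[0,0,0],"angular":[0,0,0]}]' --fingers 40

```text
time: 35.75
ee_pos: [0.5011, -0.2856, 0.0795]
orientation: [0.0, 1.0, 0.0, 0.001]
force: [-1.1, 1.9, 6.4]
finger_gap: 0.617
gripper_force: 62.3
```

Emit:
step_arm --plan '[{"travel":[0,0,-8],"angular":[0,0,0]},{"travel":[0,0,-28],"angular":[0,0,0]},{"travel":[0,0,-50],"angular":[0,0,0]},{"travel":[3,-10,-60],"angular":[0,0,0]},{"travel":[9,-35,-65],"angular":[0,0,0]},{"travel":[19,-73,-65],"angular":[0,0,0]},{"travel":[30,-115,-65],"angular":[0,0,0]},{"travel":[41,-158,-65],"angular":[0,0,0]},{"travel":[50,-198,-65],"angular":[0,0,0]},{"travel":[57,-225,-65],"angular":[0,0,0]},{"travel":[61,-237,-62],"angular":[0,0,0]},{"travel":[61,-239,-53],"angular":[0,0,0]},{"travel":[61,-239,-40],"angular":[0,0,0]},{"travel":[61,-239,-28],"angular":[0,0,0]},{"travel":[61,-239,-18],"angular":[0,0,0]},{"travel":[61,-239,-11],"angular":[0,0,0]},{"travel":[61,-239,-6],"angular":[0,0,0]},{"travel":[61,-239,-4],"angular":[0,0,0]},{"travel":[61,-239,-3],"angular":[0,0,0]},{"travel":[61,-239,-3],"angular":[0,0,0]}]'

```text
time: 37.75
ee_pos: [0.561, -0.0468, 0.0825]
orientation: [0.0, 1.0, 0.0, -0.0]
force: [-3.6, -0.6, 7.7]
finger_gap: 0.616
gripper_force: 64.1
```

Emit:
step_arm --plan '[{"travel":[0,0,0],"angular":[0,0,0]},{"travel":[0,0,0],"angular":[0,0,0]},{"travel":[0,0,0],"angular":[0,0,0]},{"travel":[0,0,0],"angular":[0,0,0]},{"travel":[0,0,-5],"angular":[0,0,0]},{"travel":[0,0,-25],"angular":[0,0,0]},{"travel":[0,0,-55],"angular":[0,0,0]},{"travel":[0,0,-80],"angular":[0,0,0]},{"travel":[1,10,-90],"angular":[0,0,0]},{"travel":[3,35,-90],"angular":[0,0,0]},{"travel":[7,70,-90],"angular":[0,0,0]},{"travel":[10,105,-90],"angular":[0,0,0]},{"travel":[14,145,-90],"angular":[0,0,0]},{"travel":[18,185,-90],"angular":[0,0,0]},{"travel":[22,215,-90],"angular":[0,0,0]},{"travel":[23,235,-90],"angular":[0,0,0]},{"travel":[23,242,-90],"angular":[0,0,0]},{"travel":[23,242,-90],"angular":[0,0,0]},{"travel":[23,242,-90],"angular":[0,0,0]}]' --fingers 85

```text
time: 39.65
ee_pos: [0.5842, -0.2869, 0.1709]
orientation: [-0.001, 1.0, 0.001, -0.0]
force: [-0.1, 0.6, -0.2]
finger_gap: 0.999
gripper_force: 0.0
```

Emit:
step_arm --plan '[{"travel":[0,0,10],"angular":[0,0,0]},{"travel":[0,0,30],"angular":[0,0,0]},{"travel":[0,0,55],"angular":[0,0,0]},{"travel":[0,0,75],"angular":[0,0,0]},{"travel":[0,0,88],"angular":[0,0,0]},{"travel":[0,0,93],"angular":[0,0,0]},{"travel":[0,0,93],"angular":[0,0,0]}]'

```text
time: 40.35
ee_pos: [0.5842, -0.2876, 0.0777]
orientation: [-0.0, 1.0, 0.001, -0.0]
force: [0.5, 0.1, 0.5]
finger_gap: 0.994
gripper_force: 0.0
```

Emit:
step_arm --plan '[{"travel":[0,0,0],"angular":[0,0,0]},{"travel":[0,0,0],"angular":[0,0,0]},{"travel":[0,0,0],"angular":[0,0,0]},{"travel":[0,0,0],"angular":[0,0,0]},{"travel":[0,0,0],"angular":[0,0,0]},{"travel":[0,0,0],"angular":[0,0,0]},{"travel":[0,0,0],"angular":[0,0,0]}]' --fingers 40

```text
time: 41.05
ee_pos: [0.5853, -0.2888, 0.0797]
orientation: [0.001, 1.0, 0.0, 0.001]
force: [0.5, -0.0, 4.5]
finger_gap: 0.618
gripper_force: 63.3
```

Emit:
step_arm --plan '[{"travel":[0,0,-8],"angular":[0,0,0]},{"travel":[0,0,-28],"angular":[0,0,0]},{"travel":[0,0,-50],"angular":[0,0,0]},{"travel":[3,-10,-60],"angular":[0,0,0]},{"travel":[11,-35,-65],"angular":[0,0,0]},{"travel":[20,-67,-65],"angular":[0,0,0]},{"travel":[30,-100,-65],"angular":[0,0,0]},{"travel":[40,-133,-65],"angular":[0,0,0]},{"travel":[48,-159,-65],"angular":[0,0,0]},{"travel":[52,-174,-62],"angular":[0,0,0]},{"travel":[53,-179,-55],"angular":[0,0,0]},{"travel":[53,-179,-43],"angular":[0,0,0]},{"travel":[53,-179,-31],"angular":[0,0,0]},{"travel":[53,-179,-21],"angular":[0,0,0]},{"travel":[53,-179,-13],"angular":[0,0,0]},{"travel":[53,-179,-8],"angular":[0,0,0]},{"travel":[53,-179,-5],"angular":[0,0,0]},{"travel":[53,-179,-3],"angular":[0,0,0]},{"travel":[53,-179,-3],"angular":[0,0,0]}]'

```text
time: 42.95
ee_pos: [0.6375, -0.1097, 0.0827]
orientation: [0.0, 1.0, 0.0, 0.0]
force: [-2.5, -0.2, 3.2]
finger_gap: 0.62
gripper_force: 63.5
```

Emit:
step_arm --plan '[{"travel":[0,0,0],"angular":[0,0,0]},{"travel":[0,0,0],"angular":[0,0,0]},{"travel":[0,0,0],"angular":[0,0,0]},{"travel":[0,0,0],"angular":[0,0,0]},{"travel":[0,0,0],"angular":[0,0,0]},{"travel":[0,0,-5],"angular":[0,0,0]},{"travel":[0,0,-25],"angular":[0,0,0]},{"travel":[0,0,-55],"angular":[0,0,0]},{"travel":[0,0,-85],"angular":[0,0,0]},{"travel":[-5,10,-115],"angular":[0,0,0]},{"travel":[-17,35,-130],"angular":[0,0,0]},{"travel":[-35,75,-140],"angular":[0,0,0]},{"travel":[-54,115,-140],"angular":[0,0,0]},{"travel":[-73,155,-140],"angular":[0,0,0]},{"travel":[-92,195,-140],"angular":[0,0,0]},{"travel":[-110,235,-140],"angular":[0,0,0]},{"travel":[-126,268,-140],"angular":[0,0,0]},{"travel":[-135,285,-140],"angular":[0,0,0]},{"travel":[-137,290,-140],"angular":[0,0,0]},{"travel":[-137,290,-140],"angular":[0,0,0]}]' --fingers 85

```text
time: 44.95
ee_pos: [0.5003, -0.3995, 0.2214]
orientation: [-0.0, 1.0, -0.0, 0.0]
force: [0.0, 0.1, 0.4]
finger_gap: 0.992
gripper_force: 0.0
```

Run:
```python
from h import *
t=snap("top","t9"); s=snap("side","s9")
for n,c in {'orange':(.637,-.1085),'green':(.561,-.0465),'blue':(.631,.023)}.items():
    m=mask(t,n); print(n,'lid',gated(t,m,.127,.027,np.array(c)),'mat',gated(t,m,.007,.037,np.array(c)))
m=cv2.inRange(t["hsv"],(3,80,60),(20,255,255)); print('cup',gated(t,m,.098,.025,np.array([.481,.2745])))
cv2.imwrite("pics/both9.png",cv2.resize(np.vstack([t["image"],s["image"]])[:,:,::-1],None,fx=.62,fy=.62))
```

```text
orange lid (array([ 0.6337, -0.1093]), np.int64(102)) mat (array([ 0.638 , -0.1089]), np.int64(85))
green lid (array([ 0.5576, -0.0458]), np.int64(96)) mat (array([ 0.5625, -0.0473]), np.int64(82))
blue lid (array([0.629 , 0.0225]), np.int64(100)) mat (array([0.6327, 0.0229]), np.int64(84))
cup (array([0.4806, 0.272 ]), np.int64(123))
```

View pics/both9.png

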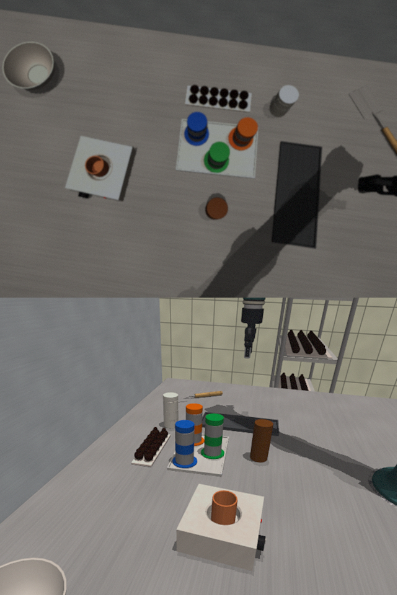

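The tins stand upright, each on its own mat (lids within 5 mm of the mat centres), the cup is seated and the board hasn't moved. Handing in.

```bash
python3 -c "
from station import env
print(env.hand_in())"
```

```text
the job is handed in; nothing more can be done
None
```

I finished the job and handed it in at about 45 s; the hand-in gave no verdict. By the last pictures, the cup is seated in the warmer's well, each tin stands upright within about 5 mm of the centre of its own mat, and the praline board is where it was.

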